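# Charge the nut mill with walnuts

### The job

Get the nut mill loaded for cracking: first push the feed shutter under its hopper fully shut so that nothing runs through, then tip all six walnuts from the pouring tray into the hopper. Set the empty tray down upright on the worktop again, without letting it fall, and leave everything else where it lies.

Things in the scene. Friction and masses are not known exactly. Their poses are not given: they have to be found in the camera images.
- nut_mill: Nut mill, fixed. Grey cast body, foot 176 x 146; dummy drawer with a knob in front (reaches 80 forward, 45 high); crank at its left (reaches 116 out, 65 high), not to be used; steel funnel hopper on top: outer radius 87 at its rim, 180 high, radius 34 at height 87. Origin: underside, on the hopper's axis; x points out of the back, z up. Roughly faces the robot
- hopper_mouth (a point): Centre of the hopper's round open mouth, level with its rim, 180 above the worktop; the mill's axes. Inner radius 84; the cone begins 15 below the rim. Utensils hang from a rail on the wall behind the worktop, from about 0.3 m up (x beyond 0.75 m): tipping sideways keeps the wrist clear of them
- feed_shutter (a joint): Feed shutter: steel plate sliding along the mill's x under the hopper; its top, 83 above the worktop, closes the hopper's bottom. Value: how far it is pulled out to the front (m): 0 = fully shut at its stop, 0.056 = open. Moves with about 2 N and stays where left. Open, it lets walnuts fall through to the rollers
- shutter_tab (a point): Middle of the front face of the shutter's upturned push tab (50 wide, 5 thick, 77 to 103 above the worktop; this point 92), the mill's axes. Shut, it is 87 in front of the mill's axis, under the overhanging rim, so a tool pushing it home must lean back (hand nearer the robot), 35 to 45 degrees; open, up to 143 in front
- pouring_tray: Loose steel tray, 0.24 kg, holding the walnuts. Flat pan 104 x 104, walls 42 high, 3 thick; at the front (+x) its floor ramps up at 12 degrees over 57 and narrows to an open spout 92 wide (89 inside). Origin: underside, 15 in front of the flat pan's centre; x to the spout, z up
- tray_grip (a point): Centre of the tray's upright wooden grip above its back wall: 18 thick (tray x), 58 wide (tray y), 34 tall; 67 behind the tray's origin, 81 above its underside; same axes as the tray
- tray_lip (a point): Middle of the tray's pouring lip: 92 in front of the origin, 15 above the underside; same axes as the tray
- walnut_1: Walnut in its shell, 37 long, 34 thick, 13 g, rolls; six alike start in the tray. Origin: its centre; x along its length
- walnut_2: Walnut in its shell, 37 long, 34 thick, 13 g, rolls; six alike start in the tray. Origin: its centre; x along its length
- walnut_3: Walnut in its shell, 37 long, 34 thick, 13 g, rolls; six alike start in the tray. Origin: its centre; x along its length
- walnut_4: Walnut in its shell, 37 long, 34 thick, 13 g, rolls; six alike start in the tray. Origin: its centre; x along its length
- walnut_5: Walnut in its shell, 37 long, 34 thick, 13 g, rolls; six alike start in the tray. Origin: its centre; x along its length
- walnut_6: Walnut in its shell, 37 long, 34 thick, 13 g, rolls; six alike start in the tray. Origin: its centre; x along its length
- dough_scraper: Bystander, loose: bench scraper, 125 x 121 x 24, wooden grip and steel blade, lying near the front edge. Origin: centre of its underside
- tape: Bystander, loose: roll of masking tape lying flat, 104 diameter, 25 high. Origin: centre of its underside
- matchbox: Bystander, loose: small matchbox, 36 x 53 x 15, near the front edge. Origin: centre of its underside
- teaspoon: Bystander, loose: steel teaspoon, 132 long, near the front edge. Origin: centre of its underside
- scissors: Bystander, loose: kitchen scissors with red handles, 199 long, near the front edge. Origin: centre of its underside
Things that resemble listed ones, but are neither listed nor needed, are in the scene too. Leave any orange look-alike of the walnut_4 alone.

How it is judged:
By the outcome, as a careful person would: the job done as asked, in the order asked, and still so for the second after the job is handed in, with the robot touching nothing.
It also fails if it takes over 72 s, if anything falls off the work surface, if the arm or the gripper's body presses on something with over 40 N, if the wrist force passes 120 N, or if a joint passes its speed limit or range.

### The arm

A 6-joint arm with a two-finger parallel gripper is mounted at the origin on a cart in front of the work surface, level with it; the furniture and walls round the work are solid. World frame = base frame: x ahead of the robot, y to its left, z up, the work surface at z = 0. Lengths are in m, angles in degrees, forces in N, time in s.
With the tool pointing down it reaches from about 0.375 to 0.9 m from the base axis. Payload 3.1 kg.
Tool frame: the origin (TCP) lies midway between the tips of the shut fingers; the grasp point (between the pads) lies 19 mm behind it; z points along the fingers, y is the line along which they close (so a half turn about z gives the same grasp; the last joint's range is limited). The gripper opens to 87 mm and grips with 3 to 60 N. Pads are 19 mm wide; open, the fingers measure 117 mm over their backs; the gripper's body (75 mm by 190 mm) begins 51 mm behind the grasp point.
Start: joints at [-74.8, 30.224, 82.088, -0, 67.689, -10.227], TCP at [0.268, -0.564, 0.223] pointing down, gripper open.
Joint ranges: [-176.69, 176.69], [-43.24, 126.21], [12.49, 139.97], [-82, 262], [0, 151.66], [-163.58, 163.58]. Speed limits (degrees/s): [159.86, 159.86, 180, 180, 180, 180].

### API

Orientations are given as a 3x3 rotation matrix whose columns are the frame's x, y, z axes.
In Python, from rig import read_state, capture, camera_info, hand_in gives the robot as it stands.
- The arm moves only by the tool drive_tool, never from a script. Its argument "motion" is a list of rows, each a list of 2 entries, a list of its own where there are three numbers: the shift along the tool's x, y, z in mm, then the turn, a rotation vector about the tool's x, y, z in rad. A call has 1 to 5 rows; each row shifts and turns the commanded pose from where the row before left it, along the tool's axes as they then stand; what a row does not reach is not made up. A row lasts 1/10 s, in which the tool goes at most 50 mm and 8.59 degrees, less where a joint would pass 70% of its speed; a pose out of reach is approached as far as the arm can. A call is refused whole if a number of a shift passes 50 or a number of a turn 0.15, either way. A call with a gripper value outside its range is refused whole. "gripper" is the opening, from 0 (shut) to 1 (fully open), set as the call begins (left out, the last holds). The fingers move at their own pace and stop on an object; the grip force is fixed at half the most. Time passes only in rows, so rows that do not move let the fingers close. It gives the time, the measured TCP pose, the force, the opening and the grip force at its end, in the units of the state.
- read_state(): the state, without advancing time (a new reading comes with each control period).
- capture(name): name is "scene" or "top" or "wrist"; returns the picture (420x560x3 uint8, red, green, blue); there is no depth.
- camera_info(name): a dict with "fovy" (degrees; the focal length in pixels is half the picture's height over the tangent of half this angle, whatever the lens; pixels are square), "cx", "cy" (the principal point, pixels), "k1" (the pictures are not rectified: a ray, as slopes to the right and down, at radius r is drawn at 1 + k1 r^2 times it, then the intrinsics apply), "xyz" and "orientation" of the camera in the world; the wrist camera has in their place "T_tool_cam" (4x4, takes a point from camera to tool coordinates, whose origin is the TCP and whose axes are the flange's). Camera axes: x right, y down, z forward; pixel columns grow to the right and rows downward; lengths in m; the calibration is good to about 2 mm. A picture is of the moment at which its call begins: read the wrist's pose just before it. camera_info takes no time and is no camera call.
- hand_in(): hands the job in; it is judged then, once.
The state is a dict: "time_s": time; "joint_positions": joint angles; "qvel": joint speeds; "tau": joint torques, N m; "position": TCP position; "tcp_rot": TCP orientation; "force": force on the tool from outside, world axes, zero at the start; "moment": the same for the moment, N m; "opening": opening from 0.0 (shut) to 1.0 (fully open); "grasp_force": force on a finger pad.
Only numpy, scipy, OpenCV 4.12 (cv2) and the standard library are available. Lean on these libraries where they do the work, as an engineer would, in place of code of your own. Each camera call takes 0.05 s, during which the arm holds its last target. There are 200 camera calls.

## Working session

There is one attempt and no reset: what is moved stays moved. The work goes in short steps, Python scripts to look and compute and a tool call to move; the robot and the scene stay as the last step left them, time stands still between calls to the robot, and variables do not carry over. Pictures are saved under pics/ and viewed, at most 10 in all, crops included, and the job is handed in when it is done.

Besides the shell and the picture viewer there is one more tool, called after "Call:" as name(argument=value, ...), one argument or row to a line, values as JSON. drive_tool: Moves the arm, as the interface text tells. Its arguments: {"type":"object","properties":{"motion":{"type":"array","items":{"type":"array"}},"gripper":{"type":"number"}},"required":["motion"]}

```bash
ls; mkdir -p pics
python3 - <<'E'
from rig import *
import cv2
for n in ("scene","top"):
    im=capture(n); cv2.imwrite(f"pics/{n}0.png",im[:,:,::-1]); print(n,camera_info(n))
print(camera_info("wrist")); print(read_state())
E
```

```text
pics
scene {'fovy': 56.76742519478864, 'cx': 285.3587986521394, 'cy': 215.61230492959305, 'k1': -0.10717303131509827, 'xyz': array([ 0.18145059, -0.55994975,  0.87610682]), 'orientation': array([[ 0.86326257, -0.36004475,  0.35375913],
       [-0.50449211, -0.63807155,  0.58168067],
       [ 0.01629257, -0.68061184, -0.73246302]])}
top {'fovy': 42.70448738977942, 'cx': 280.88516653634576, 'cy': 212.68848542867408, 'k1': 0.02664186287674235, 'xyz': array([0.28797917, 0.01681535, 1.2821359 ]), 'orientation': array([[ 0.09571647, -0.97047236,  0.22140857],
       [-0.99540321, -0.09258373,  0.02450914],
       [-0.00328661, -0.22273673, -0.97487309]])}
{'fovy': 60.553661718398715, 'cx': 280.3060576114065, 'cy': 207.2453554536307, 'k1': -0.09807532817355805, 'T_tool_cam': array([[ 1.15451384e-03, -9.63046841e-01, -2.69331484e-01,
         7.41291072e-02],
       [ 9.99999225e-01,  9.86223285e-04,  7.60155198e-04,
        -1.48599677e-03],
       [-4.66444081e-04, -2.69332153e-01,  9.63047233e-01,
        -1.62516509e-01],
       [ 0.00000000e+00,  0.00000000e+00,  0.00000000e+00,
         1.00000000e+00]])}
{'time_s': 0.1, 'joint_positions': array([-7.48004656e+01,  3.02749098e+01,  8.21479131e+01, -1.16869916e-03,
        6.76907844e+01, -1.02273400e+01]), 'qvel': array([ 0.08408365, -0.10768412, -0.13721037,  0.00176023,  0.03745201,
       -0.10683228]), 'tau': array([-5.23793369e-04, -4.40984094e+01, -1.77151108e+01,  6.36386708e-02,
        5.34227653e-02, -4.27892883e-05]), 'position': array([ 0.268195  , -0.56380419,  0.22166216]), 'tcp_rot': array([[ 9.03130760e-01,  4.29365277e-01, -5.38069207e-04],
       [ 4.29365484e-01, -9.03128805e-01,  1.90851094e-03],
       [ 3.33502528e-04, -1.95466328e-03, -9.99998034e-01]]), 'force': array([ 0.13578339, -0.46447229, -1.1434582 ]), 'moment': array([-0.01104159, -0.00841466,  0.00290954]), 'grasp_force': 0.0, 'opening': 0.9968757482277416}
```

View pics/scene0.png

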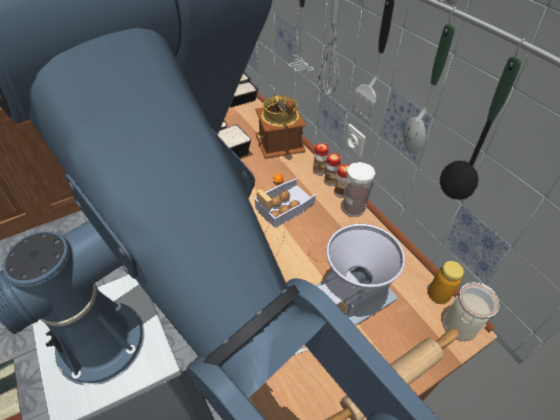

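View pics/top0.png

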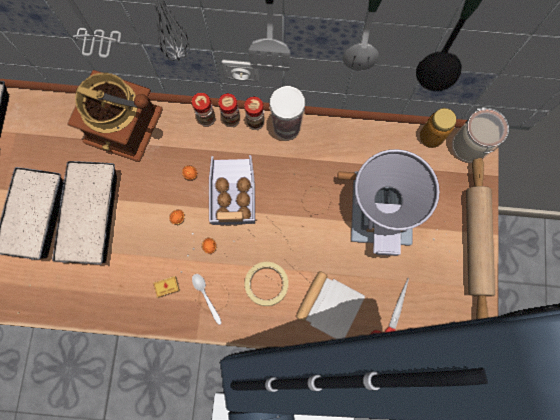

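The top view shows the nut mill with its steel funnel at (395,190) and its open tab below at about (387,245). The brown coffee grinder at (110,115) is a look-alike. The tray is at (232,190), with the spout pointing up (+x) and the grip at (230,215). The orange fruits at (190,172), (177,216) and (209,245) are to be left alone. I'll check the choice in one close crop.

```bash
cat > h.py <<'E'
import numpy as np, cv2
from rig import *
def pix2ray(ci,uv,R=None,t=None):
    f=210/np.tan(np.radians(ci["fovy"]/2))
    d=(np.array(uv,float)-[ci["cx"],ci["cy"]])/f
    s=d.copy()
    for _ in range(20): s=d/(1+ci["k1"]*(s@s))
    R=ci["orientation"] if R is None else R; t=ci["xyz"] if t is None else t
    return t,R@np.array([s[0],s[1],1])
def at_z(ci,uv,z,R=None,t=None):
    o,d=pix2ray(ci,uv,R,t); return o+d*(z-o[2])/d[2]
def proj(ci,p,R=None,t=None):
    f=210/np.tan(np.radians(ci["fovy"]/2))
    R=ci["orientation"] if R is None else R; t=ci["xyz"] if t is None else t
    c=R.T@(np.array(p)-t); s=c[:2]/c[2]; s=s*(1+ci["k1"]*(s@s)); return s*f+[ci["cx"],ci["cy"]]
def wristpose():
    s=read_state(); T=np.eye(4); T[:3,:3]=s["tcp_rot"]; T[:3,3]=s["position"]
    W=T@camera_info("wrist")["T_tool_cam"]; return W[:3,:3],W[:3,3]
E
python3 - <<'E'
import cv2,numpy as np
im=cv2.imread("pics/top0.png")
a=cv2.resize(im[140:265,335:450],None,fx=4,fy=4,interpolation=cv2.INTER_CUBIC)
b=cv2.resize(im[140:240,200:270],None,fx=4,fy=4,interpolation=cv2.INTER_CUBIC)
o=np.zeros((500,460+280,3),np.uint8);o[:,:460]=a;o[:400,460:]=b
cv2.imwrite("pics/crop.png",o)
E
```

```text
(no output)
```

View pics/crop.png

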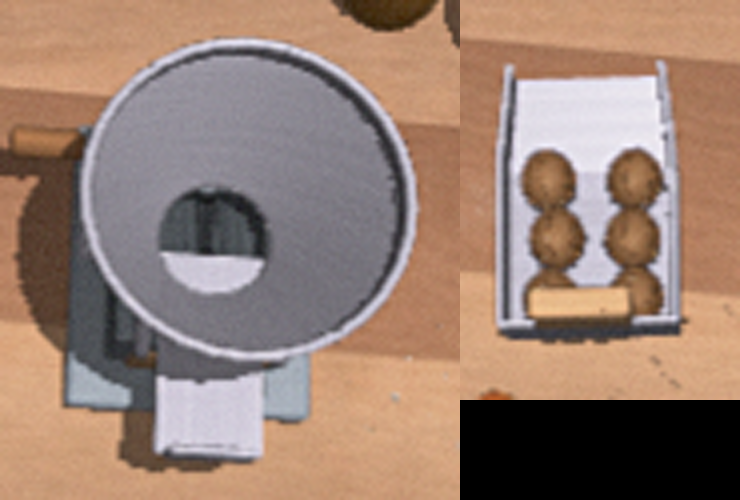

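```bash
cat > m.py <<'E'
from h import *
from scipy.optimize import least_squares
ci=camera_info("top")
A=lambda x,y:(335+x/4-.4,140+y/4-.4); B=lambda x,y:(200+(x-460)/4-.4,140+y/4-.4)
P=np.array([at_z(ci,A(*p),.18)[:2] for p in [(82,200),(415,200),(245,38),(250,361),(130,90),(358,84),(135,310),(362,308)]])
r=least_squares(lambda q:np.hypot(*(P-q[:2]).T)-q[2],[.6,-.2,.087]); print("rim",r.x,r.fun)
t1,t2=[at_z(ci,A(*p),.103) for p in [(157,453),(262,460)]]; print("tab",t1,t2,(t1+t2)/2)
f1,f2=[at_z(ci,A(*p),.01) for p in [(65,405),(308,417)]]; print("foot",f1,f2)
for a,b in((t1,t2),(f1,f2)): d=a-b; print("yaw",np.degrees(np.arctan2(-d[0],d[1])))
print("lip",[at_z(ci,B(*p),z) for p,z in [((508,66),.042),((662,62),.042)]])
print("back",[at_z(ci,B(*p),0.) for p in [(500,334),(680,336)]])
print("backtop",[at_z(ci,B(*p),0.042) for p in [(497,326),(680,326)]])
print("grip",[at_z(ci,B(*p),.098) for p in [(530,289),(634,288),(530,312),(632,312)]])
E
python3 m.py
```

```text
rim [ 0.61382615 -0.19469053  0.08705573] [ 0.00073564  0.00120361  0.00126887  0.00217612 -0.00276426  0.00067052
  0.00045849 -0.003749  ]
tab [ 0.48464827 -0.16682861  0.103     ] [ 0.48630694 -0.22459076  0.103     ] [ 0.4854776  -0.19570969  0.103     ]
foot [ 0.5238764  -0.12486543  0.01      ] [ 0.53049456 -0.26972621  0.01      ]
yaw 1.644823377589718
yaw 2.6158134221757776
lip [array([0.69383352, 0.2287833 , 0.042     ]), array([0.70525326, 0.13609807, 0.042     ])]
back [array([0.53675818, 0.21952832, 0.        ]), array([0.54593367, 0.11021238, 0.        ])]
backtop [array([0.53322455, 0.21525244, 0.042     ]), array([0.54347345, 0.10779511, 0.042     ])]
grip [array([0.54514835, 0.19040623, 0.098     ]), array([0.55131025, 0.13192966, 0.098     ]), array([0.53192878, 0.18878097, 0.098     ]), array([0.53739195, 0.13150591, 0.098     ])]
```

The crop confirms the steel hopper with its shutter half open (tab at full-picture pixel ~(387,254)) and the tray with six brown walnuts, its grip at ~(230,214). Next I move in front of the tab, with the fingers shut.

Call:
drive_tool(
  motion=[
    [[0,0,0],[0,0,0.136]],
    [[0,0,0],[0,0,0.136]],
    [[0,0,0],[0,0,0.136]],
  ],
  gripper=0,
)

```text
time_s: 0.4
position: [0.2682, -0.564, 0.2219]
tcp_rot: [[1.0, 0.03, -0.0], [0.03, -1.0, 0.001], [-0.0, -0.001, -1.0]]
force: [-1.1, -0.4, -0.1]
opening: 0.811
grasp_force: 0.0
```

Call:
drive_tool(
  motion=[
    [[19,-36,0],[0,0,0]],
    [[19,-36,0],[0,0,0]],
    [[19,-36,0],[0,0,0]],
    [[19,-36,0],[0,0,0]],
    [[19,-36,0],[0,0,0]],
  ],
)

```text
time_s: 0.9
position: [0.3571, -0.3794, 0.2222]
tcp_rot: [[0.999, 0.035, -0.0], [0.035, -0.999, 0.001], [-0.0, -0.001, -1.0]]
force: [-0.5, 0.4, -0.1]
opening: 0.355
grasp_force: 0.0
```

Call:
drive_tool(
  motion=[
    [[19,-36,0],[0,0,0]],
    [[19,-36,0],[0,0,0]],
    [[19,-36,0],[0,0,0]],
    [[19,-36,0],[0,0,0]],
    [[19,-36,0],[0,0,0]],
  ],
)

```text
time_s: 1.4
position: [0.4456, -0.1961, 0.2223]
tcp_rot: [[0.999, 0.036, -0.0], [0.036, -0.999, 0.0], [-0.0, -0.0, -1.0]]
force: [-0.2, -0.0, 0.4]
opening: 0.014
grasp_force: 0.0
```

Call:
drive_tool(
  motion=[
    [[0,0,0],[0,0.14,0]],
    [[0,0,0],[0,0.14,0]],
    [[0,0,0],[0,0.14,0]],
    [[0,0,0],[0,0.14,0]],
    [[0,0,0],[0,0.1,0]],
  ],
)

```text
time_s: 1.9
position: [0.4464, -0.193, 0.2214]
tcp_rot: [[0.846, 0.048, 0.531], [0.033, -0.999, 0.038], [0.532, -0.015, -0.847]]
force: [0.5, 0.3, -0.2]
opening: 0.007
grasp_force: 0.0
```

Run:
```python
from h import *
s=read_state(); print(s["position"],s["tcp_rot"].round(3),s["joint_positions"])
cv2.imwrite("pics/w1.png",capture("wrist")[:,:,::-1])
R,t=wristpose(); ci=camera_info("wrist")
print("pred tab", proj(ci,[.486,-.199,.092],R,t), "tcp",proj(ci,s["position"],R,t))
```

```text
[ 0.44641609 -0.19299832  0.22140728] [[ 0.846  0.048  0.531]
 [ 0.033 -0.999  0.038]
 [ 0.532 -0.015 -0.847]] [-54.22192298  14.47740125 122.27144725  50.23805307  36.09576086
  -6.48338709]
pred tab [295.11351098 235.51898721] tcp [285.57260491 259.17362931]
```

View pics/w1.png

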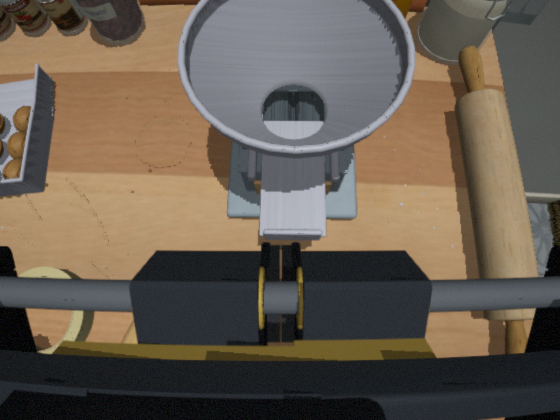

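The wrist view shows the shutter tab at about (293,235), where it was predicted, with the fingers shut just short of it and centred. I lean a little more, then go down in front of the tab.

Call:
drive_tool(
  motion=[
    [[0,0,0],[0,0.1,0]],
    [[-19,2,28],[0,0,0]],
    [[-19,2,28],[0,0,0]],
  ],
)

```text
time_s: 2.25
position: [0.4498, -0.1958, 0.1541]
tcp_rot: [[0.805, 0.05, 0.591], [0.03, -0.999, 0.044], [0.592, -0.017, -0.805]]
force: [0.6, -0.4, 0.4]
opening: 0.005
grasp_force: 0.0
```

Call:
drive_tool(
  motion=[
    [[-19,2,28],[0,0,0]],
    [[-19,2,28],[0,0,0]],
    [[0,0,0],[0,0,0]],
  ],
)

```text
time_s: 2.55
position: [0.4518, -0.1961, 0.0852]
tcp_rot: [[0.809, 0.05, 0.586], [0.023, -0.998, 0.054], [0.588, -0.03, -0.808]]
force: [0.2, 0.6, 0.8]
opening: 0.008
grasp_force: 0.0
```

Call:
drive_tool(
  motion=[
    [[6.5,0,4.7],[0,0,0]],
    [[6.5,0,4.7],[0,0,0]],
    [[6.5,0,4.7],[0,0,0]],
    [[6.5,0,4.7],[0,0,0]],
    [[6.5,0,4.7],[0,0,0]],
  ],
)

```text
time_s: 3.05
position: [0.493, -0.1951, 0.0925]
tcp_rot: [[0.805, 0.051, 0.592], [0.03, -0.999, 0.045], [0.593, -0.019, -0.805]]
force: [-1.2, -1.0, -0.3]
opening: 0.002
grasp_force: 1.0
```

Call:
drive_tool(
  motion=[
    [[3.2,0,2.4],[0,0,0]],
    [[3.2,0,2.4],[0,0,0]],
    [[3.2,0,2.4],[0,0,0]],
    [[3.2,0,2.4],[0,0,0]],
    [[0,0,0],[0,0,0]],
  ],
)

```text
time_s: 3.55
position: [0.5091, -0.1941, 0.0907]
tcp_rot: [[0.804, 0.052, 0.592], [0.03, -0.998, 0.047], [0.594, -0.02, -0.804]]
force: [-0.3, -0.2, -0.1]
opening: 0.008
grasp_force: 0.1
```

Call:
drive_tool(
  motion=[
    [[1.8,0,2.6],[0,0,0]],
    [[1.8,0,2.6],[0,0,0]],
    [[0,0,0],[0,0,0]],
  ],
)

```text
time_s: 3.85
position: [0.5147, -0.1937, 0.088]
tcp_rot: [[0.805, 0.052, 0.591], [0.03, -0.998, 0.047], [0.593, -0.021, -0.805]]
force: [-0.8, 0.1, 1.0]
opening: 0.008
grasp_force: 0.3
```

Call:
drive_tool(
  motion=[
    [[1.6,0,1.2],[0,0,0]],
    [[1.6,0,1.2],[0,0,0]],
    [[0,0,0],[0,0,0]],
  ],
)

```text
time_s: 4.15
position: [0.5183, -0.1935, 0.088]
tcp_rot: [[0.805, 0.052, 0.591], [0.03, -0.998, 0.047], [0.592, -0.02, -0.805]]
force: [-2.6, -0.3, 0.8]
opening: 0.005
grasp_force: 1.1
```

Call:
drive_tool(
  motion=[
    [[1.6,0,1.2],[0,0,0]],
    [[1.6,0,1.2],[0,0,0]],
    [[0,0,0],[0,0,0]],
  ],
)

```text
time_s: 4.45
position: [0.5193, -0.1933, 0.0876]
tcp_rot: [[0.809, 0.048, 0.586], [0.028, -0.999, 0.044], [0.588, -0.02, -0.809]]
force: [-16.4, -1.7, 10.7]
opening: 0.006
grasp_force: 7.9
```

The push force jumped to 16 N at x = 0.519, exactly where the shut stop should be, so the shutter is home. Next I back off, rise and go over to the tray.

Call:
drive_tool(
  motion=[
    [[-20,0,-14],[0,0,0]],
    [[-20,0,-14],[0,0,0]],
    [[24,0,-32],[0,0,0]],
    [[24,0,-32],[0,0,0]],
    [[24,0,-32],[0,0,0]],
  ],
)

```text
time_s: 4.95
position: [0.4763, -0.1973, 0.1862]
tcp_rot: [[0.802, 0.054, 0.595], [0.028, -0.998, 0.053], [0.597, -0.026, -0.802]]
force: [0.6, 0.6, 1.0]
opening: 0.008
grasp_force: 0.0
```

Call:
drive_tool(
  motion=[
    [[24,0,-32],[0,0,0]],
    [[0,0,0],[0,-0.14,0]],
    [[0,0,0],[0,-0.14,0]],
    [[0,0,0],[0,-0.14,0]],
    [[0,0,0],[0,-0.14,0]],
  ],
)

```text
time_s: 5.45
position: [0.4769, -0.1921, 0.2239]
tcp_rot: [[0.974, 0.069, 0.215], [0.058, -0.997, 0.058], [0.218, -0.044, -0.975]]
force: [0.6, 0.5, -0.5]
opening: 0.006
grasp_force: 0.0
```

Call:
drive_tool(
  motion=[
    [[8,-35,0],[0,0,0]],
    [[8,-35,0],[0,0,0]],
    [[8,-35,0],[0,0,0]],
    [[8,-35,0],[0,0,0]],
    [[8,-35,0],[0,0,0]],
  ],
  gripper=1,
)

```text
time_s: 5.95
position: [0.5044, -0.0137, 0.2403]
tcp_rot: [[0.973, 0.071, 0.22], [0.059, -0.996, 0.06], [0.224, -0.045, -0.974]]
force: [0.3, 0.2, 0.4]
opening: 0.374
grasp_force: 0.0
```

Call:
drive_tool(
  motion=[
    [[0,-35,0],[0,0,0]],
    [[0,-35,0],[0,0,0]],
    [[0,-35,0],[0,0,0]],
    [[0,0,0],[0,0,-0.14]],
    [[0,0,0],[0,0,-0.14]],
  ],
)

```text
time_s: 6.45
position: [0.4964, 0.091, 0.2448]
tcp_rot: [[0.912, 0.345, 0.22], [0.341, -0.938, 0.06], [0.227, 0.02, -0.974]]
force: [0.3, -0.4, 0.2]
opening: 0.831
grasp_force: 0.0
```

Call:
drive_tool(
  motion=[
    [[0,0,0],[0,0,-0.14]],
    [[0,0,0],[0,0,-0.14]],
    [[0,0,0],[0,0,-0.14]],
    [[0,0,0],[0,0,-0.14]],
    [[0,0,0],[0,0,-0.14]],
  ],
)

```text
time_s: 6.95
position: [0.4967, 0.0895, 0.2447]
tcp_rot: [[0.478, 0.851, 0.22], [0.864, -0.501, 0.06], [0.161, 0.161, -0.974]]
force: [-0.6, 0.2, -0.4]
opening: 1.001
grasp_force: 0.0
```

Call:
drive_tool(
  motion=[
    [[0,0,0],[0,0,-0.14]],
    [[0,0,0],[0,0,-0.14]],
    [[0,0,0],[0,0,-0.14]],
    [[0,0,0],[0,0,-0.14]],
    [[0,0,0],[0,0,-0.14]],
  ],
)

```text
time_s: 7.45
position: [0.4967, 0.0895, 0.2447]
tcp_rot: [[-0.182, 0.958, 0.22], [0.983, 0.174, 0.06], [0.019, 0.227, -0.974]]
force: [0.8, 0.1, 0.3]
opening: 1.003
grasp_force: 0.0
```

Run:
```python
from h import *
s=read_state(); print(s["position"],s["tcp_rot"].round(3),s["joint_positions"].round(1))
a=capture("wrist");R,t=wristpose(); ci=camera_info("wrist")
b=capture("top");c=cv2.resize(b[140:265,335:450],None,fx=3.36,fy=3.36,interpolation=cv2.INTER_CUBIC)
f=np.zeros((420,385,3),np.uint8); k=c[:420,:240]
cv2.imwrite("pics/w2.png",np.hstack([a,k])[:,:,::-1])
print("pred grip top", proj(ci,[.541,.161,.098],R,t),"R",R.tolist(),"t",t.tolist())
```

```text
[0.49668238 0.0894862  0.24467857] [[-0.182  0.958  0.22 ]
 [ 0.983  0.174  0.06 ]
 [ 0.019  0.227 -0.974]] [ -5.3  14.4 107.    6.3  46.4 -19.6]
pred grip top [305.22710997 126.01256526] R [[0.957288725260583, 0.12079549795620995, 0.26269134771148595], [0.17841434228786926, -0.9617351313995484, -0.20792753424661817], [0.22752278777070348, 0.2459145882321803, -0.9422098472949868]] t [0.4468528837795585, 0.15385974862127852, 0.40424614778040796]
```

View pics/w2.png

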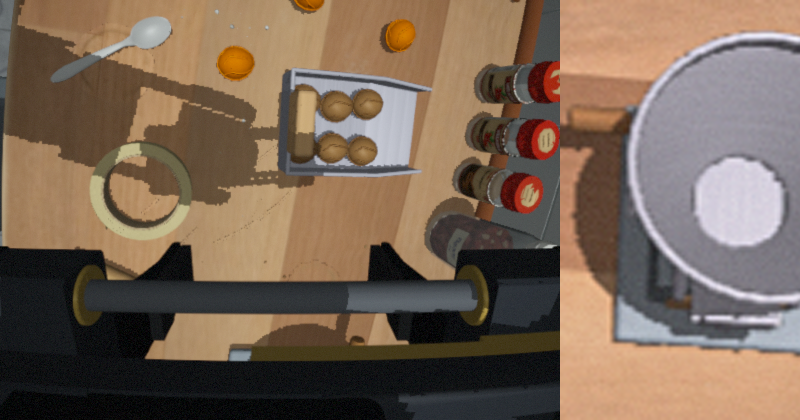

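The right-hand crop shows the hopper's hole fully covered by the plate, so the shutter is shut. In the wrist view the tray's grip is at (305,122), close to its predicted place (305,126), and the six walnuts are in the pan. Next I compute the correction.

```bash
cat > plan.py <<'E'
from h import *
from scipy.spatial.transform import Rotation as Ro
def plan(yaw_y,pos,pitch=0):
    """target: tool y horizontally along angle yaw_y (deg), tool down; then pitch about tool x. prints turn then shift after turn"""
    s=read_state(); y=np.array([np.cos(np.radians(yaw_y)),np.sin(np.radians(yaw_y)),0]); z=np.array([0,0,-1.]); 
    Rt=np.c_[np.cross(y,z),y,z]@Ro.from_euler("x",pitch,degrees=True).as_matrix()
    d=np.array(pos)-s["position"]
    print("turn rad",Ro.from_matrix(s["tcp_rot"].T@Rt).as_rotvec().round(3),"shift after turn mm",(Rt.T@d*1000).round(1),"shift before",(s["tcp_rot"].T@d*1000).round(1))
E
python3 - <<'E'
from plan import *
ci=camera_info("wrist");R,t=wristpose()
q=lambda uv,z:at_z(ci,uv,z,R,t)
a,b=q((430,90),.042),q((420,172),.042); c,d=q((290,70),.042),q((288,174),.042)
v=(a+b-c-d)/2; w=(c-d); print(a,b,c,d,"yaw",np.degrees(np.arctan2(v[1],v[0])),np.degrees(np.arctan2(-w[0],w[1])))
g=[q(p,.098) for p in((296,86),(317,87),(294,158),(314,159))]; print(g,np.mean(g,0))
plan(6.5,[.541,.16,.16])
E
```

```text
[0.69552603 0.22726783 0.042     ] [0.70710688 0.13508182 0.042     ] [0.53321607 0.2135252  0.042     ] [0.54977791 0.11035009 0.042     ] yaw 6.863569992085425 9.119414127943774
[array([0.52748079, 0.19248715, 0.098     ]), array([0.54604192, 0.19532349, 0.098     ]), array([0.53686327, 0.13188797, 0.098     ]), array([0.55538794, 0.13376834, 0.098     ])] [0.54144348 0.16336674 0.098     ]
turn rad [ 0.228 -0.027  0.062] shift after turn mm [65.1 51.9 84.7] shift before [59.9 35.1 96.4]
```

Call:
drive_tool(
  motion=[
    [[0,0,0],[0.114,-0.013,0.026]],
    [[0,0,0],[0.114,-0.013,0.026]],
    [[22,18,28],[0,0,0]],
    [[22,18,28],[0,0,0]],
    [[22,18,28],[0,0,0]],
  ],
)

```text
time_s: 8.05
position: [0.5434, 0.1623, 0.1599]
tcp_rot: [[-0.119, 0.993, 0.002], [0.993, 0.119, 0.0], [-0.0, 0.002, -1.0]]
force: [0.0, 0.4, 0.2]
opening: 0.999
grasp_force: 0.0
```

```bash
python3 -c "
from plan import *
plan(7.2,[.5414,.162,.062])"
```

```text
turn rad [ 0.002  0.    -0.007] shift after turn mm [-0.  -2.  97.9] shift before [-0.1 -2.2 97.9]
```

Call:
drive_tool(
  motion=[
    [[0,-1,25],[0,0,-0.007]],
    [[0,-1,25],[0,0,0]],
    [[0,0,24],[0,0,0]],
    [[0,0,16],[0,0,0]],
    [[0,0,8],[0,0,0]],
  ],
)

```text
time_s: 8.55
position: [0.5398, 0.1611, 0.0611]
tcp_rot: [[-0.127, 0.992, -0.002], [0.992, 0.127, -0.0], [0.0, -0.002, -1.0]]
force: [-0.2, 0.2, 0.0]
opening: 1.003
grasp_force: 0.0
```

Call:
drive_tool(
  motion=[
    [[0,0,0],[0,0,0]],
    [[0,0,0],[0,0,0]],
    [[0,0,0],[0,0,0]],
    [[0,0,0],[0,0,0]],
    [[0,0,0],[0,0,0]],
  ],
  gripper=0,
)

```text
time_s: 9.05
position: [0.5413, 0.1611, 0.0635]
tcp_rot: [[-0.13, 0.992, 0.003], [0.992, 0.13, 0.0], [-0.0, 0.003, -1.0]]
force: [-0.3, -0.0, -0.1]
opening: 0.63
grasp_force: 0.0
```

Call:
drive_tool(
  motion=[
    [[0,0,0],[0,0,0]],
    [[0,0,0],[0,0,0]],
    [[0,0,0],[0,0,0]],
    [[0,0,0],[0,0,0]],
    [[0,0,0],[0,0,0]],
  ],
)

```text
time_s: 9.55
position: [0.5411, 0.1611, 0.0628]
tcp_rot: [[-0.13, 0.992, 0.002], [0.992, 0.13, -0.0], [-0.0, 0.002, -1.0]]
force: [0.8, 0.2, 0.1]
opening: 0.205
grasp_force: 30.0
```

The tray is gripped: 30 N at an opening of 0.205, which is the 18 mm grip. Next I lift it level.

Call:
drive_tool(
  motion=[
    [[0,0,-8],[0,0,0]],
    [[0,0,-16],[0,0,0]],
    [[0,0,-24],[0,0,0]],
    [[0,0,-28],[0,0,0]],
    [[0,0,-28],[0,0,0]],
  ],
)

```text
time_s: 10.05
position: [0.5394, 0.161, 0.1673]
tcp_rot: [[-0.13, 0.992, -0.002], [0.992, 0.13, -0.0], [-0.0, -0.002, -1.0]]
force: [0.7, 0.4, -3.2]
opening: 0.201
grasp_force: 30.0
```

Call:
drive_tool(
  motion=[
    [[0,0,-28],[0,0,0]],
    [[0,0,-28],[0,0,0]],
    [[0,0,-28],[0,0,0]],
    [[0,0,-20],[0,0,0]],
    [[0,0,-10],[0,0,0]],
  ],
)

```text
time_s: 10.55
position: [0.5405, 0.1612, 0.2827]
tcp_rot: [[-0.13, 0.992, 0.003], [0.992, 0.13, 0.0], [-0.0, 0.003, -1.0]]
force: [0.8, -0.7, -3.0]
opening: 0.207
grasp_force: 30.0
```

Call:
drive_tool(
  motion=[
    [[0,0,0],[0,0,0.06]],
    [[0,0,0],[0,0,0.1]],
    [[0,0,0],[0,0,0.12]],
    [[0,0,0],[0,0,0.12]],
    [[0,0,0],[0,0,0.12]],
  ],
)

```text
time_s: 11.05
position: [0.5392, 0.161, 0.2795]
tcp_rot: [[0.385, 0.923, -0.002], [0.923, -0.385, -0.0], [-0.001, -0.002, -1.0]]
force: [0.6, 0.2, -2.6]
opening: 0.206
grasp_force: 30.0
```

Call:
drive_tool(
  motion=[
    [[0,0,0],[0,0,0.12]],
    [[0,0,0],[0,0,0.12]],
    [[0,0,0],[0,0,0.12]],
    [[0,0,0],[0,0,0.12]],
    [[0,0,0],[0,0,0.12]],
  ],
)

```text
time_s: 11.55
position: [0.5393, 0.1611, 0.2795]
tcp_rot: [[0.839, 0.545, -0.002], [0.545, -0.839, -0.0], [-0.002, -0.001, -1.0]]
force: [0.1, -0.1, -3.5]
opening: 0.203
grasp_force: 30.0
```

Call:
drive_tool(
  motion=[
    [[0,0,0],[0,0,0.12]],
    [[0,0,0],[0,0,0.12]],
    [[0,0,0],[0,0,0.12]],
    [[0,0,0],[0,0,0.12]],
    [[0,0,0],[0,0,0.1]],
  ],
)

```text
time_s: 12.05
position: [0.5395, 0.1612, 0.2796]
tcp_rot: [[1.0, -0.004, -0.002], [-0.004, -1.0, 0.0], [-0.002, -0.0, -1.0]]
force: [0.2, 0.0, -3.0]
opening: 0.201
grasp_force: 30.0
```

```bash
python3 -c "
from plan import *
s=read_state();print(s['joint_positions'].round(1))
plan(-90,[.613,.015,.28])
cv2.imwrite('pics/s3.png',np.hstack([capture('wrist'),capture('scene')[150:360:,200:440].repeat(1,0)] if 0 else [capture('wrist'),cv2.resize(capture('scene')[140:350,230:350],(240,420))])[:,:,::-1])"
```

```text
[ 5.3 21.9 87.1  0.  71.2 95.5]
turn rad [-0.     0.002 -0.004] shift after turn mm [ 73.5 146.2  -0.4] shift before [ 74.1 145.9  -0.5]
```

View pics/s3.png

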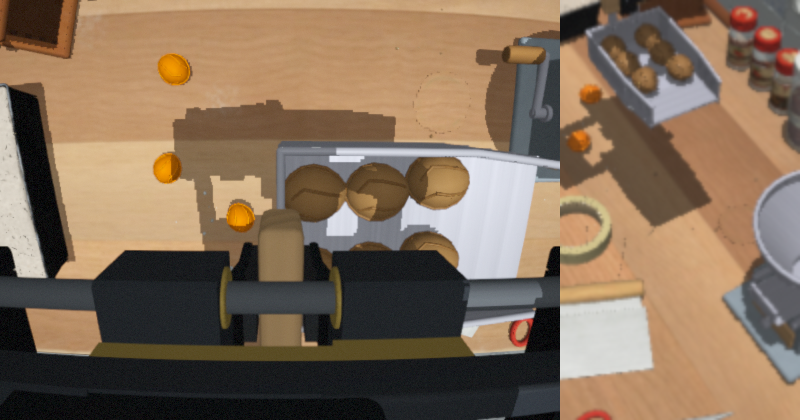

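The wrist view shows all six walnuts in the held tray, which is level with its spout pointing right. Next I carry it to the hopper with the lip over the mouth.

Call:
drive_tool(
  motion=[
    [[4,8,0],[0,0,0]],
    [[7,15,0],[0,0,0]],
    [[10,20,0],[0,0,0]],
    [[10,20,0],[0,0,0]],
    [[10,20,0],[0,0,0]],
  ],
)

```text
time_s: 12.65
position: [0.5825, 0.076, 0.2807]
tcp_rot: [[1.0, 0.002, 0.002], [0.002, -1.0, -0.001], [0.002, 0.001, -1.0]]
force: [-0.5, 0.4, -3.8]
opening: 0.205
grasp_force: 30.0
```

Call:
drive_tool(
  motion=[
    [[10,20,0],[0,0,0]],
    [[10,20,0],[0,0,0]],
    [[7,15,5],[0,0,0]],
    [[4,10,10],[0,0,0]],
    [[2,4,10],[0,0,0]],
  ],
)

```text
time_s: 13.15
position: [0.6148, 0.0077, 0.2547]
tcp_rot: [[1.0, -0.0, 0.0], [-0.0, -1.0, -0.0], [0.0, 0.0, -1.0]]
force: [-0.3, -0.2, -3.8]
opening: 0.205
grasp_force: 30.0
```

Call:
drive_tool(
  motion=[
    [[0,0,0],[0,0,0]],
    [[0,2.8,-7.7],[0.05,0,0]],
    [[0,2.8,-7.7],[0.05,0,0]],
    [[0,2.8,-7.7],[0.05,0,0]],
    [[0,2.8,-7.7],[0.05,0,0]],
  ],
)

```text
time_s: 13.65
position: [0.6142, -0.0031, 0.2861]
tcp_rot: [[1.0, 0.003, 0.0], [0.003, -0.98, 0.201], [0.001, -0.201, -0.98]]
force: [0.2, -0.1, -3.3]
opening: 0.206
grasp_force: 30.0
```

```bash
cat > lip.py <<'E'
from h import *
s=read_state();print(s['joint_positions'].round(1)); print("lip",s['position']+s['tcp_rot']@[0,.159,.048])
E
python3 lip.py
```

```text
[-16.3  26.4  79.3  11.4  77.8  70.7]
lip [ 0.61477402 -0.14920571  0.20712964]
```

Lip is at (0.615, -0.149, 0.207), over the mouth. I continue pitching slowly about the lip.

Call:
drive_tool(
  motion=[
    [[0,2.8,-7.7],[0.05,0,0]],
    [[0,1.7,-4.7],[0.03,0,0]],
    [[0,1.7,-4.7],[0.03,0,0]],
    [[0,1.7,-4.7],[0.03,0,0]],
    [[0,1.7,-4.7],[0.03,0,0]],
  ],
)

```text
time_s: 14.15
position: [0.6146, -0.0202, 0.3089]
tcp_rot: [[1.0, 0.002, 0.0], [0.002, -0.932, 0.363], [0.001, -0.363, -0.932]]
force: [-0.5, 0.1, -3.5]
opening: 0.205
grasp_force: 30.0
```

Call:
drive_tool(
  motion=[
    [[0,1.7,-4.7],[0.03,0,0]],
    [[0,1.7,-4.7],[0.03,0,0]],
    [[0,1.7,-4.7],[0.03,0,0]],
    [[0,1.7,-4.7],[0.03,0,0]],
    [[0,1.7,-4.7],[0.03,0,0]],
  ],
)

```text
time_s: 14.65
position: [0.6148, -0.0385, 0.3268]
tcp_rot: [[1.0, 0.002, 0.001], [0.001, -0.867, 0.499], [0.002, -0.499, -0.867]]
force: [0.1, 0.3, -2.6]
opening: 0.203
grasp_force: 30.0
```

Call:
drive_tool(
  motion=[
    [[0,1.7,-4.7],[0.03,0,0]],
    [[0,1.7,-4.7],[0.03,0,0]],
    [[0,1.7,-4.7],[0.03,0,0]],
    [[0,1.7,-4.7],[0.03,0,0]],
    [[0,1.7,-4.7],[0.03,0,0]],
  ],
)

```text
time_s: 15.15
position: [0.6148, -0.0584, 0.3417]
tcp_rot: [[1.0, 0.002, 0.0], [0.001, -0.782, 0.623], [0.001, -0.623, -0.782]]
force: [-0.3, 0.2, -2.7]
opening: 0.199
grasp_force: 30.0
```

Call:
drive_tool(
  motion=[
    [[0,2.8,-7.7],[0.05,0,0]],
    [[0,2.8,-7.7],[0.05,0,0]],
    [[0,2.8,-7.7],[0.05,0,0]],
    [[0,0,0],[0,0,0]],
    [[0,0,0],[0,0,0]],
  ],
)

```text
time_s: 15.65
position: [0.6148, -0.0799, 0.353]
tcp_rot: [[1.0, 0.001, 0.0], [0.0, -0.682, 0.731], [0.001, -0.731, -0.682]]
force: [-1.0, -0.3, -3.0]
opening: 0.202
grasp_force: 30.0
```

```bash
python3 lip.py; python3 -c "
from h import *
cv2.imwrite('pics/s4.png',np.hstack([capture('wrist'),cv2.resize(capture('top')[130:270,330:410+40],(240,280)).repeat(1,0)[:,:]] if 0 else [capture('wrist'),cv2.resize(capture('scene')[200:340,310:420],(240,420))])[:,:,::-1])"
```

```text
[-35.6  33.3  70.4  37.9 104.5  54.6]
lip [ 0.61492773 -0.15326299  0.20398023]
```

View pics/s4.png

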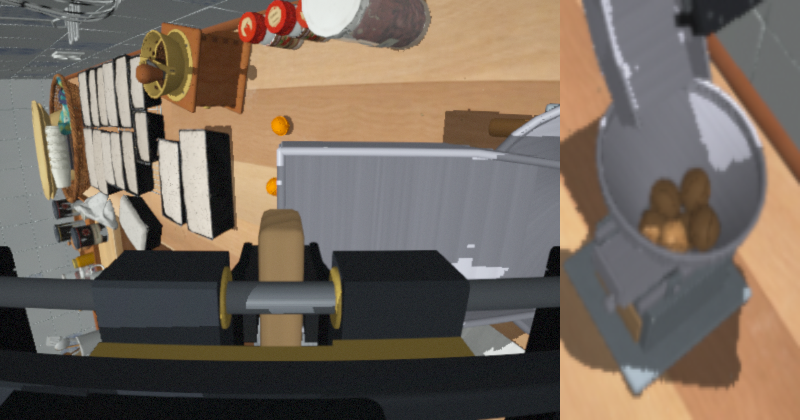

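The wrist view shows an empty pan, and the crop shows at least five walnuts in the hopper at about (680,215). I tip a bit further, then tilt back.

Call:
drive_tool(
  motion=[
    [[0,2.8,-7.7],[0.05,0,0]],
    [[0,2.8,-7.7],[0.05,0,0]],
    [[0,2.8,-7.7],[0.05,0,0]],
    [[0,0,0],[0,0,0]],
    [[0,0,0],[0,0,0]],
  ],
)

```text
time_s: 16.25
position: [0.6148, -0.102, 0.3619]
tcp_rot: [[1.0, 0.002, -0.001], [0.002, -0.566, 0.824], [0.001, -0.824, -0.566]]
force: [-0.5, 0.2, -3.0]
opening: 0.202
grasp_force: 30.0
```

Call:
drive_tool(
  motion=[
    [[0,-5,13],[-0.1,0,0]],
    [[0,-5,13],[-0.1,0,0]],
    [[0,-5,13],[-0.1,0,0]],
    [[0,-5,13],[-0.1,0,0]],
    [[0,-5,13],[-0.1,0,0]],
  ],
)

```text
time_s: 16.75
position: [0.6146, -0.0383, 0.3342]
tcp_rot: [[1.0, 0.004, 0.002], [0.003, -0.894, 0.449], [0.004, -0.449, -0.894]]
force: [-0.7, 0.8, -1.6]
opening: 0.204
grasp_force: 30.0
```

Call:
drive_tool(
  motion=[
    [[0,-15,8],[-0.1,0,0]],
    [[0,-20,5],[-0.1,0,0]],
    [[0,-25,0],[-0.1,0,0]],
    [[0,-25,0],[-0.1,0,0]],
    [[0,-25,0],[-0.07,0,0]],
  ],
)

```text
time_s: 17.25
position: [0.6137, 0.0746, 0.35]
tcp_rot: [[1.0, 0.004, 0.004], [0.004, -1.0, -0.001], [0.004, 0.001, -1.0]]
force: [0.3, 0.6, -2.5]
opening: 0.198
grasp_force: 30.0
```

```bash
python3 lip.py; python3 -c "
from plan import *
plan(-90,[.54,.16,.28])
cv2.imwrite('pics/s5.png',np.hstack([cv2.resize(capture('top')[60:270,190:450],(520,420)),cv2.resize(capture('scene')[200:340,310:420],(240,420))])[:,:,::-1])"
```

```text
[-3.4 23.2 73.6 -0.1 83.  86.4]
lip [ 0.61450962 -0.08448791  0.30220494]
turn rad [ 0.001 -0.004  0.004] shift after turn mm [-73.7 -85.4  70. ] shift before [-73.7 -85.8  69.5]
```

View pics/s5.png

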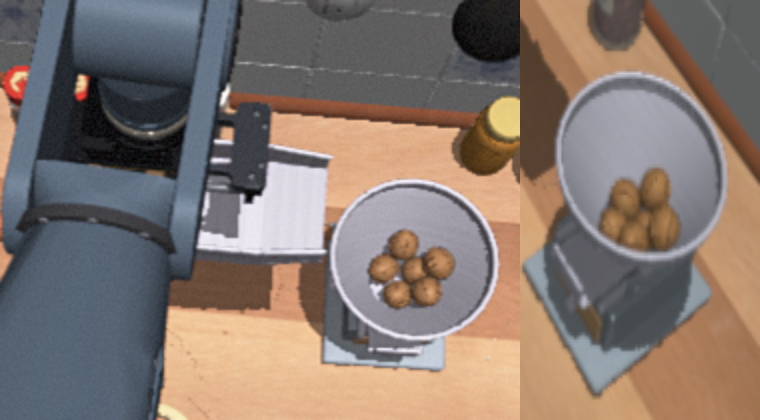

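Six walnuts lie in the hopper (around (410,268) in the crop) and the tray is empty. I take it back to its original spot.

Call:
drive_tool(
  motion=[
    [[-15,-17,10],[0,0,0]],
    [[-15,-17,15],[0,0,0]],
    [[-15,-17,15],[0,0,0]],
    [[-15,-17,15],[0,0,0]],
    [[-14,-17,15],[0,0,0]],
  ],
)

```text
time_s: 17.85
position: [0.5389, 0.1573, 0.2776]
tcp_rot: [[1.0, 0.001, 0.001], [0.001, -1.0, 0.002], [0.001, -0.002, -1.0]]
force: [0.6, 0.4, -2.6]
opening: 0.202
grasp_force: 30.0
```

Call:
drive_tool(
  motion=[
    [[0,0,0],[0,0,-0.12]],
    [[0,0,0],[0,0,-0.14]],
    [[0,0,0],[0,0,-0.14]],
    [[0,0,0],[0,0,-0.14]],
    [[0,0,0],[0,0,-0.14]],
  ],
)

```text
time_s: 18.35
position: [0.5396, 0.1567, 0.2781]
tcp_rot: [[0.773, 0.634, 0.001], [0.634, -0.773, 0.001], [0.002, -0.001, -1.0]]
force: [-0.4, 0.0, -2.3]
opening: 0.204
grasp_force: 30.0
```

Call:
drive_tool(
  motion=[
    [[0,0,0],[0,0,-0.14]],
    [[0,0,0],[0,0,-0.14]],
    [[0,0,0],[0,0,-0.14]],
    [[0,0,0],[0,0,-0.14]],
    [[0,0,0],[0,0,-0.14]],
  ],
)

```text
time_s: 18.85
position: [0.5395, 0.1566, 0.2781]
tcp_rot: [[0.183, 0.983, 0.001], [0.983, -0.183, 0.001], [0.001, 0.0, -1.0]]
force: [-0.0, -0.1, -2.5]
opening: 0.203
grasp_force: 30.0
```

Call:
drive_tool(
  motion=[
    [[0,0,0],[0,0,-0.14]],
    [[0,0,0],[0,0,-0.14]],
    [[0,0,0],[0,0,0]],
  ],
)

```text
time_s: 19.15
position: [0.5397, 0.1565, 0.278]
tcp_rot: [[-0.09, 0.996, 0.001], [0.996, 0.09, 0.001], [0.001, 0.001, -1.0]]
force: [-0.2, -0.2, -1.9]
opening: 0.205
grasp_force: 30.0
```

```bash
python3 -c "
from plan import *
plan(7.5,[.541,.161,.064])"
```

```text
turn rad [ 0.001 -0.001 -0.04 ] shift after turn mm [  4.3   1.9 214. ] shift before [  4.2   1.6 214. ]
```

Call:
drive_tool(
  motion=[
    [[4,2,20],[0,0,-0.04]],
    [[0,0,40],[0,0,0]],
    [[0,0,40],[0,0,0]],
    [[0,0,40],[0,0,0]],
    [[0,0,30],[0,0,0]],
  ],
)

```text
time_s: 19.65
position: [0.5411, 0.1603, 0.1058]
tcp_rot: [[-0.126, 0.992, -0.001], [0.992, 0.126, 0.0], [0.0, -0.001, -1.0]]
force: [1.2, -0.4, -3.3]
opening: 0.204
grasp_force: 30.0
```

Call:
drive_tool(
  motion=[
    [[0,0,15],[0,0,0]],
    [[0,0,12],[0,0,0]],
    [[0,0,8],[0,0,0]],
    [[0,0,4],[0,0,0]],
    [[0,0,2],[0,0,0]],
  ],
)

```text
time_s: 20.15
position: [0.5429, 0.1603, 0.067]
tcp_rot: [[-0.129, 0.992, 0.002], [0.992, 0.129, 0.0], [-0.0, 0.002, -1.0]]
force: [0.8, -0.6, -2.7]
opening: 0.206
grasp_force: 30.0
```

Call:
drive_tool(
  motion=[
    [[0,0,1],[0,0,0]],
    [[0,0,1],[0,0,0]],
    [[0,0,0],[0,0,0]],
  ],
)

```text
time_s: 20.45
position: [0.5427, 0.1602, 0.065]
tcp_rot: [[-0.13, 0.992, 0.002], [0.992, 0.13, 0.0], [-0.0, 0.002, -1.0]]
force: [0.5, -0.2, -2.7]
opening: 0.208
grasp_force: 30.0
```

Still hanging about 2 mm up, so I lower further.

Call:
drive_tool(
  motion=[
    [[0,0,1],[0,0,0]],
    [[0,0,1],[0,0,0]],
    [[0,0,0],[0,0,0]],
  ],
)

```text
time_s: 20.75
position: [0.5427, 0.1602, 0.0628]
tcp_rot: [[-0.13, 0.992, 0.002], [0.992, 0.13, -0.0], [-0.0, 0.002, -1.0]]
force: [0.4, 0.3, -1.5]
opening: 0.205
grasp_force: 30.0
```

Call:
drive_tool(
  motion=[
    [[0,0,0.5],[0,0,0]],
    [[0,0,0],[0,0,0]],
  ],
)

```text
time_s: 20.95
position: [0.5426, 0.1602, 0.0628]
tcp_rot: [[-0.13, 0.992, 0.002], [0.992, 0.13, -0.0], [-0.0, 0.002, -1.0]]
force: [-1.8, 0.2, 4.5]
opening: 0.205
grasp_force: 30.0
```

The tray has touched down. I open the gripper, let it settle, then retreat upward.

Call:
drive_tool(
  motion=[
    [[0,0,0],[0,0,0]],
    [[0,0,0],[0,0,0]],
    [[0,0,0],[0,0,0]],
    [[0,0,0],[0,0,0]],
    [[0,0,0],[0,0,0]],
  ],
  gripper=0.9,
)

```text
time_s: 21.45
position: [0.5425, 0.1602, 0.062]
tcp_rot: [[-0.13, 0.992, 0.001], [0.992, 0.13, -0.0], [-0.0, 0.001, -1.0]]
force: [0.4, -0.3, -1.6]
opening: 0.573
grasp_force: 0.0
```

Call:
drive_tool(
  motion=[
    [[0,0,0],[0,0,0]],
    [[0,0,-10],[0,0,0]],
    [[0,0,-25],[0,0,0]],
    [[0,0,-40],[0,0,0]],
    [[0,0,-40],[0,0,0]],
  ],
)

```text
time_s: 21.95
position: [0.5418, 0.1601, 0.1784]
tcp_rot: [[-0.13, 0.992, 0.0], [0.992, 0.13, -0.0], [-0.0, 0.0, -1.0]]
force: [0.7, -0.0, -0.1]
opening: 0.888
grasp_force: 0.0
```

Call:
drive_tool(
  motion=[
    [[0,0,-40],[0,0,0]],
    [[0,0,-30],[0,0,0]],
    [[0,-20,0],[0,0,0]],
    [[0,-40,0],[0,0,0]],
    [[0,-30,0],[0,0,0]],
  ],
)

```text
time_s: 22.45
position: [0.4508, 0.1483, 0.2477]
tcp_rot: [[-0.13, 0.992, 0.001], [0.992, 0.13, -0.0], [-0.0, 0.001, -1.0]]
force: [-0.2, 0.0, -0.6]
opening: 0.904
grasp_force: 0.0
```

```bash
python3 -c "
from h import *
cv2.imwrite('pics/s6.png',np.hstack([cv2.resize(capture('top')[80:350,150:450],(440,396)),cv2.resize(capture('wrist'),(360,396))])[:,:,::-1])"
```

```text
(no output)
```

View pics/s6.png

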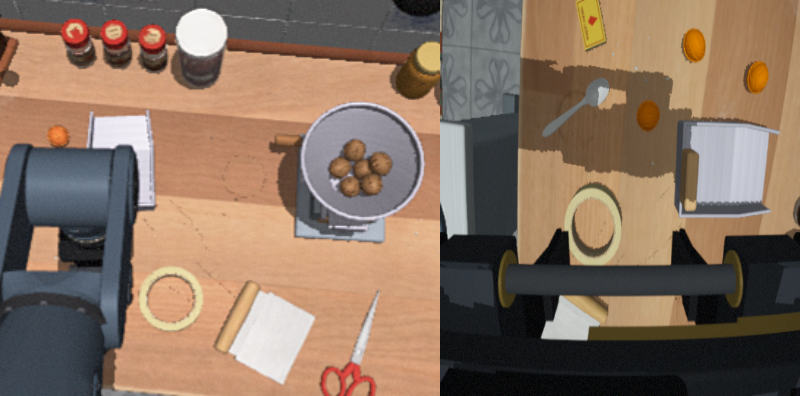

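The tray stands upright and empty at (725,165), all six walnuts are in the hopper at (360,165), the shutter is shut and the other things are untouched.

```bash
python3 -c "
from rig import *
print(hand_in())"
```

```text
the job is handed in; nothing more can be done
None
```

The shutter was pushed fully shut first, then all six walnuts were tipped into the hopper. The empty tray stands upright back in its place, nothing else was moved, and the job is handed in at about 22.5 s on the robot's clock.

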